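# Unfold the crank handle of a sample carousel and index the crucible

### The arm

A 6-joint arm with a two-finger parallel gripper is mounted at the origin on a cart in front of the work surface, level with it; the furniture and walls round the work are solid. World frame = base frame: x ahead of the robot, y to its left, z up, the work surface at z = 0. Lengths are in mm, angles in rad, forces in N, time in s.
With the tool pointing down it reaches from about 350 to 875 mm from the base axis. Payload 4.2 kg.
Tool frame: the origin (TCP) lies on the mounting face of the last link; the fingertips stand 173 mm ahead of it and the grasp point (between the pads) lies 155 mm ahead of it; z points along the fingers, y is the direction in which the jaws open and shut (so a half turn about z gives the same grasp; the last joint's range is limited). The gripper opens to 85 mm and grips with 20 to 120 N. Pads are 22 mm wide; open, the fingers measure 114 mm over their backs; the gripper's body (76 mm by 85 mm) begins 54 mm behind the grasp point. The pads swing forward as they close: fully open they stand 13 mm farther back than shut.
Start: joints at [1.576, 0.385, 0.008, 0, -1.194, -0.259], TCP at [156.896, 604.966, 404.712] pointing down, gripper open.
Joint ranges: [-3.14, 3.14], [-1.21, 2.06], [-1.07, 1.41], [-3.16, 2.05], [-2.99, -0.16], [-3.1, 3.1]. Speed limits (rad/s): [2.79, 2.79, 3.14, 3.14, 3.14, 3.14].

### API

Orientations are given as a unit quaternion [x, y, z, w].
In Python, from bench import arm gives the robot as it stands.
- The arm moves only by the shell command python3 -m jog 'ROWS' [OPENING]. ROWS is JSON, a list that holds one entry, the list of rows, each a list of 4 numbers: the shift along the tool's x, y, z in mm, then the turn about the tool's z in degrees. In form: [[[x, y, z, spin], ...]]. A call has exactly 5 rows; each row is the pose to reach, as a shift and turn from the pose measured when the call began, along the tool's axes at that moment; what a row does not reach only later rows make up. A row lasts 1/8 s, in which the tool goes at most 62.5 mm and 10.7 degrees, less where a joint would pass 70% of its speed; a pose out of reach is approached as far as the arm can. A call with a gripper value outside its range is refused whole. OPENING is the finger opening in mm, from 0 to 85.4, set as the call begins (- or left out, the last holds). The fingers move at their own pace and stop on an object; the grip force is fixed at half the most. Time passes only in rows, so rows that repeat a pose let the fingers close, or fill a call up. It gives the time, the measured TCP pose, the force and the opening at its end, in the units of the state.
- arm.read_state(): the state, without advancing time (a new reading comes with each control period).
- arm.get_image(name): name is "scene" or "top" or "wrist"; returns (picture, depth): 400x640x3 uint8, blue, green, red; 400x640 float32, mm along the optical axis (not along the pixel's ray), 0 where there is no reading.
- arm.camera_params(name): a dict with "mtx" (3x3 intrinsics, pixels), "k1" (the pictures are not rectified: a ray, as slopes to the right and down, at radius r is drawn at 1 + k1 r^2 times it, then the intrinsics apply), "R" (3x3) and "t" (3): a world point X has camera coordinates R X + t. Camera axes: x right, y down, z forward; pixel columns grow to the right and rows downward; lengths in mm; the calibration is good to about 2 mm. A picture is of the moment at which its call begins: read the wrist's pose just before it. camera_params takes no time and is no camera call; for the wrist camera it gives the pose at the moment of the call.
- arm.job_done(): hands the job in, once; it reports no verdict.
The state is a dict: "clock": time; "joints": joint angles; "joint_vel": joint speeds; "joint_efforts": joint torques, N m; "position": TCP position; "ee_rot": TCP orientation; "contact_force": force on the tool from outside, world axes, zero at the start; "wrist_torque": the same for the moment, N m; "gripper_width": finger opening in mm.
Only numpy, scipy, OpenCV 4.12 (cv2) and the standard library are available. Lean on these libraries where they do the work, as an engineer would, in place of code of your own. Each camera call takes 0.05 s, during which the arm holds its last target.

### The job

Bring the crucible on the little sample carousel round to the green pointer: first fold the orange crank handle up until it stands upright, and only then turn the carousel by it until the crucible stands right in front of the pointer. Leave the handle standing up, both samples upright in their seats, and do not touch the samples.

Things in the scene. Friction and masses are not known exactly. Their poses are not given: they have to be found in the camera images.
- hub (a point): the point on the carousel's vertical turning axis, level with the disc's upper face (47 mm above the bench). The carousel: a grey disc, 164 mm in diameter, 10 mm thick, on a round grey foot fixed to a thin mat. On the disc, 52 mm from the axis, stand two black ring seats, 100 degrees apart. At the start the handle's hinge lies exactly opposite the green pointer
- handle_hinge (a point): middle of the handle's level hinge, which lies square to the disc's radius, 62 mm from the carousel's axis and 30 mm above the disc, between two dark steel cheeks (33 mm wide over all, rising 6 mm above the hinge). It goes round with the disc
- handle_grip (a point): the point to hold, on the orange handle's axis 36 mm from the hinge. The handle is a revolving round sleeve, 18 mm thick, 10 to 56 mm from the hinge. Folded, it points from the hinge inward over the hub, level, 30 mm above the disc, with free air under this point. It swings up 90 degrees; upright, this point is 36 mm straight above the hinge
- handle (a joint): fold angle of the handle in rad: 0 folded down flat, 1.57 upright (a stop); starts between 0 and 0.2. A friction hinge (0.08 N m): it stays where it is left, so push it right up to the stop
- carousel (a joint): turn of the disc with handle and samples, in rad, 0 at the start, positive anticlockwise seen from above; free within 3.1 rad either way. Light friction (0.12 N m): it stays where it is left. Of itself it is not locked while the handle is folded
- crucible: white porcelain crucible with lid, 43 mm in diameter, 46 mm high, standing loose in one of the two ring seats (rings 46 mm outside, 6 mm high), 50 degrees of the disc's turn to one side or the other of the pointer; origin at the centre of its underside
- vial: glass vial with green cap, 22 mm in diameter, 45 mm high, standing loose in the other seat; origin at the centre of its underside
- pointer_spot (a point): the point on the disc's level, 52 mm from the axis, straight in front of the green pointer (an upright green post, 26 mm wide and 66 mm high, at the edge of the disc): where the crucible's centre must come. Fixed: it does not turn with the disc
Things that resemble listed ones, but are neither listed nor needed, are in the scene too. What is shaped like the vial but black is not meant.

How it is judged (in metres and radians):
On the way, in this order (a step that is already met when the one before it is completed fails the run):
1. the handle stands upright (within 20 degrees) while the carousel has not been turned more than 0.2 rad (11 degrees) (value of joint handle above 1.22 rad and not (value of joint carousel above 0.2 rad or value of joint carousel below -0.2 rad)), for 0.2 s.
2. the crucible has come to the pointer (within 16 mm) (horizontal distance between crucible and pointer_spot below 0.016 m), for 0.2 s.
At the end, for the whole second after the job is handed in: Handle up (over 1.05 rad); carousel turned over 0.5 rad and at rest; crucible within 16 mm of the spot before the pointer; crucible and vial within 0.2 rad of upright and 5 mm of disc level, the vial 36 to 68 mm from the axis (value of joint handle above 1.05 rad and horizontal distance between crucible and pointer_spot below 0.016 m and (value of joint carousel above 0.5 rad or value of joint carousel below -0.5 rad) and angle between each of crucible, vial's own z axis and vertical below 0.2 rad and z of crucible in the frame of hub between -0.005 and 0.005 m and z of vial in the frame of hub between -0.005 and 0.005 m and horizontal distance between vial and hub between 0.036 and 0.068 m and velocity of joint carousel between -0.05 and 0.05 rad/s); the robot touches nothing.
It fails at once if the carousel is turned (over 0.2 rad) while the handle is still folded (under 1.0 rad) ((value of joint carousel above 0.2 rad or value of joint carousel below -0.2 rad) and value of joint handle below 1 rad).
It fails at once if the robot touches the crucible or the vial (over 1 N) (contact force between any of the fingers, the arm and crucible above 1 N or contact force between any of the fingers, the arm and vial above 1 N).
It also fails if it takes over 38 s, if anything falls off the work surface, if the arm or the gripper's body presses on something with over 40 N, if the wrist force passes 120 N, or if a joint passes its speed limit or range.

## Working session

There is one attempt and no reset: what is moved stays moved. The work goes in short steps, Python scripts to look and compute and a shell command to move; the robot and the scene stay as the last step left them, time stands still between calls to the robot, and variables do not carry over. Pictures are saved under pics/ and viewed, and the job is handed in when it is done.

```bash
ls; mkdir -p pics; python3 - <<'E'
from bench import arm
import cv2
s=arm.read_state();print(s)
for n in ["scene","top","wrist"]:
    p,d=arm.get_image(n);cv2.imwrite(f"pics/{n}0.png",p)
    import numpy as np; np.save(f"pics/{n}0.npy",d)
    c=arm.camera_params(n);print(n,c)
E
```

```text
pics
{'clock': 0.0, 'joints': array([ 1.57562153e+00,  3.85553219e-01,  6.65426838e-03, -4.80332481e-04,
       -1.19401880e+00, -2.58580195e-01]), 'joint_vel': array([ 0.00227373,  0.00058244, -0.00089482, -0.00012154,  0.00085421,
        0.00159376]), 'joint_efforts': array([ 7.51631560e-04, -3.92286408e+01,  1.88400131e+01,  4.18606639e+00,
       -4.56734007e-03, -6.77950922e-06]), 'position': array([156.8280287 , 604.79741528, 403.63710028]), 'ee_rot': array([ 9.91950045e-01, -1.26625171e-01, -8.19975333e-05,  1.08084117e-03]), 'contact_force': array([-0.21097719,  0.17360244, -0.14068058]), 'wrist_torque': array([-0.03944609, -0.00225786,  0.01648413]), 'gripper_width': 85.21140876681316}
scene {'mtx': array([[473.92757864,   0.        , 319.71646588],
       [  0.        , 473.92757864, 202.012738  ],
       [  0.        ,   0.        ,   1.        ]]), 'k1': -0.07379442331664425, 'R': array([[ 0.91079416, -0.41280563, -0.00674557],
       [-0.30081086, -0.65232628, -0.69568905],
       [ 0.28278405,  0.63565867, -0.71831138]]), 't': array([-285.65241266,  373.56303596,  839.89846211])}
top {'mtx': array([[472.31989368,   0.        , 314.47236564],
       [  0.        , 472.31989368, 196.39650928],
       [  0.        ,   0.        ,   1.        ]]), 'k1': -0.0591265189854008, 'R': array([[-0.00389883, -0.99994696,  0.0095329 ],
       [-0.99440769,  0.00287079, -0.10557042],
       [ 0.10553746, -0.00989119, -0.99436613]]), 't': array([ 263.2447707 ,  443.65173521, 1220.81716887])}
wrist {'mtx': array([[358.33629308,   0.        , 322.08880874],
       [  0.        , 358.33629308, 198.70441516],
       [  0.        ,   0.        ,   1.        ]]), 'k1': -0.06913817694399062, 'R': array([[-0.24986834, -0.96827699,  0.00234342],
       [-0.92259234,  0.23881246,  0.30297193],
       [-0.29392038,  0.07354107, -0.9529966 ]]), 't': array([624.21782712, -39.9174385 , 381.0967914 ])}
```

View pics/scene0.png

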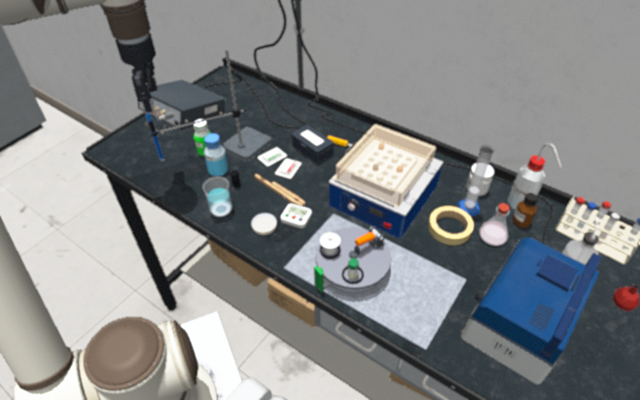

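View pics/top0.png

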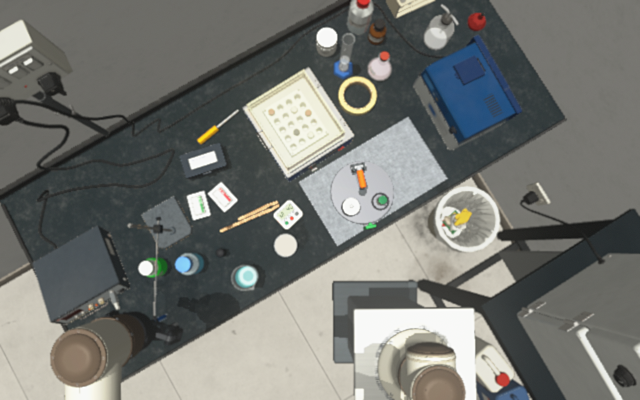

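View pics/wrist0.png

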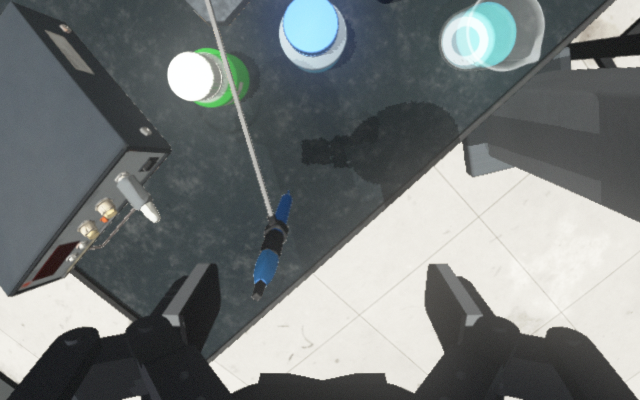

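The top view shows the carousel disc near (362,193). The hinge is at (357,167), the orange handle at (361,178), the white crucible at (351,206), the green-capped vial at (380,200) and the green post at (370,225). Next I'll measure these and enlarge the crops.

```bash
cat > h.py <<'E'
import numpy as np, cv2
from bench import arm
def ray(c,u,v):
    K=c["mtx"];xd=np.array([(u-K[0,2])/K[0,0],(v-K[1,2])/K[1,1]])
    x=cv2.undistortPoints(np.array([[[u,v]]],float),K,np.array([c["k1"],0,0,0.]))[0,0]
    d=c["R"].T@np.array([x[0],x[1],1.]);o=-c["R"].T@c["t"];return o,d
def onz(c,u,v,z):
    o,d=ray(c,u,v);return o+d*(z-o[2])/d[2]
def tri(c1,p1,c2,p2):
    o1,d1=ray(c1,*p1);o2,d2=ray(c2,*p2)
    A=np.stack([d1,-d2],1);s=np.linalg.lstsq(A,o2-o1,rcond=None)[0]
    a=o1+s[0]*d1;b=o2+s[1]*d2;return (a+b)/2,np.linalg.norm(a-b)
def proj(c,X):
    r,_=cv2.Rodrigues(c["R"]);return cv2.projectPoints(np.array([X],float),r,c["t"],c["mtx"],np.array([c["k1"],0,0,0.]))[0][0,0]
def blobs(p,lo,hi,amin=15):
    h=cv2.cvtColor(p,cv2.COLOR_BGR2HSV);m=cv2.inRange(h,np.array(lo),np.array(hi))
    n,l,st,ce=cv2.connectedComponentsWithStats(m)
    return [(ce[i].round(1),st[i].tolist()) for i in range(1,n) if st[i][4]>=amin],l
E
python3 - <<'E'
from h import *
for n,(x,y,w,h) in dict(top=(310,130,120,110),scene=(280,200,130,120)).items():
    p=cv2.imread(f"pics/{n}0.png")
    cv2.imwrite(f"pics/{n}0c.png",cv2.resize(p[y:y+h,x:x+w],None,fx=5,fy=5,interpolation=cv2.INTER_CUBIC))
    for nm,lo,hi in [("orange",(5,150,120),(18,255,255)),("green",(45,120,50),(85,255,255)),("white",(0,0,215),(180,40,255))]:
        b,_=blobs(p,lo,hi,8)
        for q in b:
            c=q[0]
            if x<c[0]<x+w and y<c[1]<y+h: print(n,nm,q)
E
```

```text
top orange (array([361.1, 178.6]), [357, 170, 9, 18, 104])
top green (array([382.4, 199.5]), [379, 196, 8, 8, 45])
top green (array([370.1, 225.9]), [365, 223, 11, 6, 40])
top white (array([358.2, 167. ]), [355, 165, 7, 5, 20])
top white (array([350.9, 205.6]), [343, 197, 17, 18, 234])
top white (array([337.6, 206.3]), [334, 201, 7, 11, 21])
scene orange (array([365.2, 238.5]), [356, 232, 19, 13, 106])
scene green (array([352.9, 263. ]), [349, 258, 9, 11, 74])
scene green (array([318.9, 278.2]), [315, 266, 8, 27, 155])
scene white (array([295.6, 214. ]), [281, 204, 30, 21, 396])
scene white (array([329.5, 235.6]), [317, 218, 24, 31, 426])
scene white (array([375.4, 232.2]), [373, 230, 6, 6, 20])
scene white (array([314.7, 236.8]), [313, 235, 4, 5, 9])
scene white (array([310.1, 246.5]), [305, 242, 13, 12, 52])
scene white (array([301.6, 265.8]), [287, 254, 27, 29, 255])
scene white (array([389.7, 283.8]), [388, 281, 4, 7, 13])
scene white (array([396.8, 315.2]), [356, 284, 77, 64, 1151])
scene white (array([381.7, 294.9]), [379, 293, 7, 5, 15])
```

```bash
ls pics
```

```text
scene0.npy
scene0.png
scene0c.png
top0.npy
top0.png
top0c.png
wrist0.npy
wrist0.png
```

View pics/top0c.png

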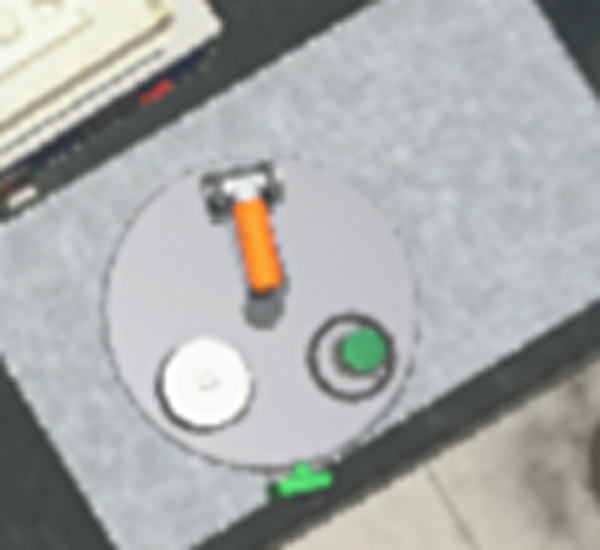

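View pics/scene0c.png

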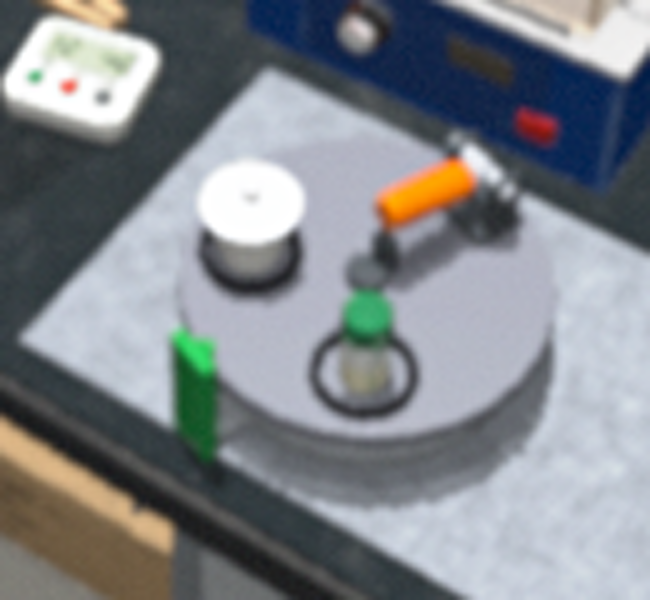

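```bash
python3 - <<'E'
from h import *
ct=arm.camera_params("top");cs=arm.camera_params("scene")
P=lambda a:np.round(a,1)
print("cruc top centre z~93",P(onz(ct,350.9,205.6,92)))
print("vial cap z92",P(onz(ct,382.4,199.5,92)))
print("pointer top z66/113?",P(onz(ct,370.1,225.9,66)),P(onz(ct,370.1,224.5,113)))
print("handle",P(onz(ct,361.1,178.6,82)),tri(ct,(361.1,178.6),cs,(365.2,238.5)))
print("cruc tri (lid centre)",tri(ct,(350.9,205.6),cs,(329.5,238)))
print("hinge",P(onz(ct,357.5,168,77)))
d=np.load("pics/top0.npy")
for u,v in [(361,178),(351,206),(382,200),(370,225),(365,195),(340,185),(358,167),(400,190)]:
    z=d[v,u];o,r=ray(ct,u,v);k=(ct["R"]@r)[2];print((u,v),P(o+r*z/k))
E
```

```text
cruc top centre z~93 [413.9 172.1  92. ]
vial cap z92 [428.9  93.5  92. ]
pointer top z66/113? [364.5 121.9  66. ] [365.9 127.8 113. ]
handle [482.9 144.7  82. ] (array([484.56579126, 143.98296075,  80.09763219]), np.float64(2.8652248167063643))
cruc tri (lid centre) (array([414.5668291 , 171.64173173,  87.11625481]), np.float64(0.48240649008864483))
hinge [510.8 152.9  77. ]
(361, 178) [483.2 145.9  90.7]
(351, 206) [412.6 172.2  95.5]
(382, 200) [427.3  95.   95.4]
(370, 225) [366.6 122.6  70.2]
(365, 195) [445.3 131.2  45.3]
(340, 185) [471.3 195.8  47.4]
(358, 167) [512.4 152.2  82.6]
(400, 190) [463.2  31.8   3.4]
```

```bash
python3 - <<'E'
from h import *
ct=arm.camera_params("top");cs=arm.camera_params("scene")
P=lambda a:np.round(a,1)
hub=onz(ct,362.2,192.4,47);print("hub",P(hub), proj(cs,hub))
pt=np.array([364.5,121.9]);e=pt-hub[:2];print("ptr ang",np.degrees(np.arctan2(e[1],e[0])),np.hypot(*e))
for n,q in [("cr",(414.3,172)),("vial",(428.9,93.5)),("hinge",(511,152.5)),("handle",(484,144.3))]:
    e=np.array(q)-hub[:2];print(n,np.degrees(np.arctan2(e[1],e[0])),np.hypot(*e))
d=np.load("pics/top0.npy")
uu,vv=np.meshgrid(np.arange(0,640,4),np.arange(0,400,4))
W=[]
for u,v in zip(uu.ravel(),vv.ravel()):
    if d[v,u]>0:
        o,r=ray(ct,u,v);W.append(o+r*d[v,u]/(ct["R"]@r)[2])
W=np.array(W)
a=np.array([157,605]);b=np.array([485,145]);t=(b-a)/np.linalg.norm(b-a)
q=W[:,:2]-a;al=q@t;pe=q@np.array([-t[1],t[0]])
for lo in range(-50,650,50):
    m=(al>lo)&(al<lo+50)&(abs(pe)<100);print(lo,W[m,2].max().round() if m.any() else None, W[m,2][W[m,2]<210].max() if m.any() else None)
m=(np.hypot(W[:,0]-512,W[:,1]-150)<110)&(W[:,2]>60);print(P(W[m][:40]))
E
```

```text
hub [451.9 138.5  47. ] [351.42820725 255.0610058 ]
ptr ang -169.22538929589604 89.01715302937365
cr 138.3716564761145 50.36699716909728
vial -117.0989387811582 50.59573980543474
hinge 13.299309432903978 60.67952773674149
handle 10.185274742934784 32.56539791906896
-50 592.0 131.1509302625807
0 592.0 127.34430433393436
50 345.0 113.88743832341265
100 111.0 111.45523430865342
150 87.0 87.21660867614105
200 59.0 59.10580128743345
250 16.0 16.466512195316227
300 18.0 17.662212171022702
350 19.0 19.03844063567817
400 7.0 6.647752427733849
450 87.0 87.00363025331353
500 85.0 85.43180256360529
550 96.0 95.55702701436485
600 89.0 88.97579870457002
[[599.2 210.  137.4]
 [599.8 200.1 135. ]
 [612.8 186.5  83.9]
 [610.4 177.1  93.3]
 [589.9 219.6 134.6]
 [589.6 210.  135.8]
 [589.1 200.4 138.2]
 [591.  190.1 130.3]
 [601.8 176.7  86.4]
 [579.6 229.5 136.3]
 [579.6 219.8 136.3]
 [580.  210.  134.5]
 [585.  198.9 113.5]
 [589.9 187.4  92.6]
 [590.3 177.2  91.3]
 [590.8 166.9  89. ]
 [570.  239.2 134.9]
 [570.9 229.4 131.3]
 [572.2 219.4 125.5]
 [578.6 208.   97.4]
 [580.4 197.4  89.6]
 [580.8 187.2  87.8]
 [583.1 176.2  77.5]
 [560.7 239.2 132.6]
 [566.2 228.5 107.4]
 [568.6 218.   96.4]
 [570.2 207.6  89. ]
 [570.2 197.5  89. ]
 [553.4 248.7 120.4]
 [559.  238.1  93.6]
 [559.6 227.9  90.8]
 [559.1 218.   93.1]
 [562.4 207.   77.1]
 [549.1 248.1  92. ]
 [550.2 237.9  86.6]
 [550.3 227.8  86.1]
 [555.1 216.6  62.4]
 [539.7 248.1  87.9]
 [542.5 237.6  73.5]
 [531.3 258.1  78.4]]
```

```bash
python3 -m jog '[[[20,17,0,-2],[62,53,0,-5],[105,90,0,-8],[148,127,0,-11],[190,164,0,-13]]]' 85
```

```text
clock: 0.78
position: [300.2, 396.6, 404.1]
ee_rot: [1.0, -0.013, -0.0, 0.001]
contact_force: [0.2, -0.9, 0.2]
gripper_width: 84.8
```

```bash
python3 -m jog '[[[35,48,0,-3],[75,102,0,-6],[115,156,10,-8],[152,206,15,-10],[183,248,20,-12]]]'
python3 -m jog '[[[0,0,0,0],[0,0,0,0],[0,0,0,0],[0,0,0,0],[0,0,0,0]]]'
python3 - <<'E'
from h import *
s=arm.read_state();print(s["position"],s["ee_rot"],s["clock"])
c=arm.camera_params("wrist");p,d=arm.get_image("wrist");cv2.imwrite("pics/w1.png",p);np.save("pics/w1.npy",d)
import pickle;pickle.dump(c,open("pics/w1.pkl","wb"))
a=np.radians(10.7);u=np.array([np.cos(a),np.sin(a)])
for n,X in [("hub",(452,138.5,47)),("hinge",(452+62*u[0],138.5+62*u[1],77)),("grip",(452+26*u[0],138.5+26*u[1],80)),("cr",(414.3,172,92)),("vial",(428.9,93.5,92))]: print(n,proj(c,X))
E
```

```text
clock: 1.4
position: [477.6, 142.2, 384.3]
ee_rot: [0.996, 0.093, -0.0, 0.001]
contact_force: [-0.1, 0.8, 0.4]
gripper_width: 84.9
clock: 2.02
position: [477.3, 143.0, 384.6]
ee_rot: [0.996, 0.093, 0.0, 0.001]
contact_force: [-0.2, 0.1, 0.1]
gripper_width: 84.9
[477.25038719 143.04748908 384.55048178] [9.95619680e-01 9.34932422e-02 8.80928098e-05 6.77168951e-04] 2.025
hub [321.77621484 203.64674488]
hinge [321.94598985 139.88056003]
grip [321.87188321 185.75103097]
cr [272.68684598 257.04648164]
vial [370.83096343 257.38328661]
```

View pics/w1.png

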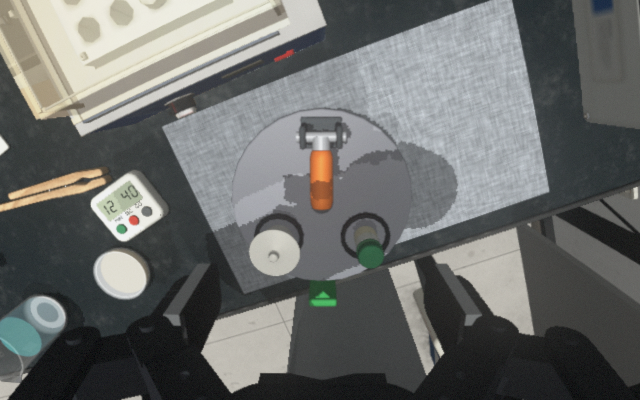

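```bash
python3 - <<'E'
from h import *
import pickle
c=pickle.load(open("pics/w1.pkl","rb"));d=np.load("pics/w1.npy");p=cv2.imread("pics/w1.png")
for u,v in [(321,155),(321,165),(321,175),(321,185),(321,195),(321,205),(321,137),(300,205),(274,250),(370,255),(322,290)]:
    o,r=ray(c,u,v);print((u,v),np.round(o+r*d[v,u]/(c["R"]@r)[2],1))
b,_=blobs(p,(5,150,60),(18,255,255));print(b)
cv2.imwrite("pics/w1c.png",cv2.resize(p[100:310,220:420],None,fx=2.8,fy=2.8,interpolation=cv2.INTER_CUBIC))
E
```

```text
(321, 155) [503.3 148.9  88.4]
(321, 165) [495.8 147.5  88.8]
(321, 175) [488.4 146.1  89.7]
(321, 185) [481.3 144.7  92.1]
(321, 195) [473.5 143.2  92. ]
(321, 205) [465.9 141.8  93. ]
(321, 137) [516.  151.3  84.4]
(300, 205) [447.3 157.6  47.7]
(274, 250) [419.1 172.   88.6]
(370, 255) [432.2  95.3  94.8]
(322, 290) [374.5 123.5  64.1]
[(array([321. , 179.4]), [311, 151, 21, 59, 1177])]
```

View pics/w1c.png

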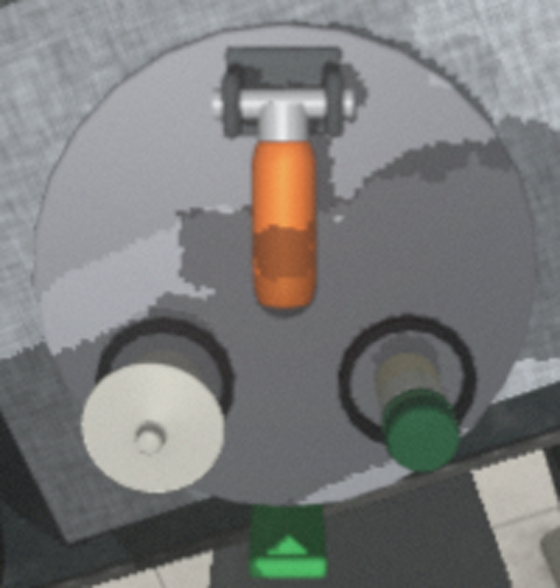

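The crop confirms it. The orange sleeve's axis is at column 321 of the wrist image and the hinge is at (321,137). The white lidded crucible at (274,253) is left of the pointer, and the green-capped vial at (370,255) is right of it. The black look-alike isn't on the disc. I'm descending now.

```bash
python3 -m jog '[[[0.5,0,30,0],[1,0,70,0],[1.5,0,105,0],[1.5,0,130,0],[1.5,0,148,0]]]' 50
python3 -m jog '[[[0,0,0,0],[0,0,0,0],[0,0,0,0],[0,0,0,0],[0,0,0,0]]]'
python3 - <<'E'
from h import *
p,d=arm.get_image("wrist");cv2.imwrite("pics/w2.png",p)
p,d=arm.get_image("scene");cv2.imwrite("pics/s2.png",cv2.resize(p[150:330,260:460],None,fx=4,fy=4)[:600])
print(arm.read_state()["position"])
E
```

```text
clock: 2.7
position: [478.6, 143.2, 235.3]
ee_rot: [0.996, 0.094, -0.001, 0.001]
contact_force: [0.8, 0.3, 0.3]
gripper_width: 50.2
clock: 3.32
position: [478.6, 143.2, 235.8]
ee_rot: [0.996, 0.094, -0.0, 0.001]
contact_force: [0.3, -0.6, -0.3]
gripper_width: 50.0
[478.61735674 143.14826043 235.53435234]
```

View pics/w2.png

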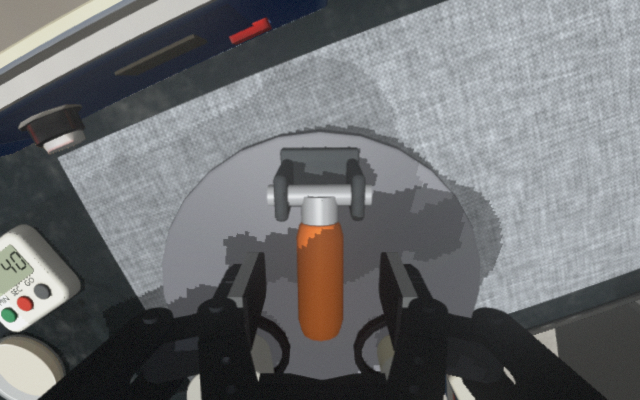

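View pics/s2.png

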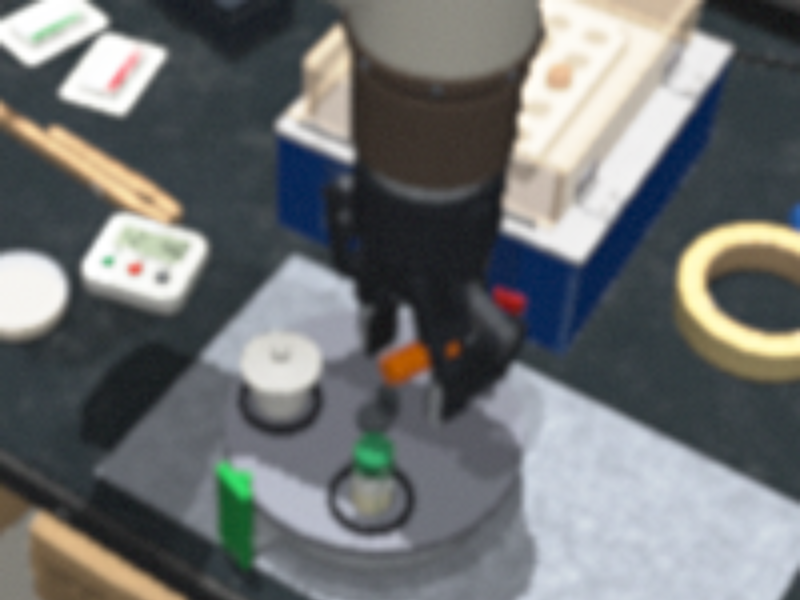

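The wrist view shows the sleeve centred at column 321 between the pads at 250 and 395. I'm closing the gripper.

```bash
python3 -m jog '[[[0,0,0,0],[0,0,0,0],[0,0,0,0],[0,0,0,0],[0,0,0,0]]]' 10
```

```text
clock: 4.05
position: [478.6, 143.3, 235.6]
ee_rot: [0.996, 0.094, -0.0, 0.001]
contact_force: [-2.6, 3.0, 2.0]
gripper_width: 16.1
```

```bash
python3 -m jog '[[[0.4,0,-3,0],[1.3,0,-6.5,0],[2.6,0,-9.7,0],[5,0,-14.5,0],[8.2,0,-18.9,0]]]'
python3 - <<'E'
from h import *
p,d=arm.get_image("wrist");cv2.imwrite("pics/w3.png",p)
s=arm.read_state();print(s["position"],s["contact_force"],s["wrist_torque"])
E
```

```text
clock: 4.68
position: [484.9, 144.2, 252.2]
ee_rot: [0.996, 0.093, -0.004, 0.002]
contact_force: [-3.2, 4.7, -16.4]
gripper_width: 15.9
[485.136865   144.30660764 252.73348012] [ -2.54227738   5.08613652 -15.44841595] [ 1.19436079  1.09310011 -0.06922837]
```

View pics/w3.png

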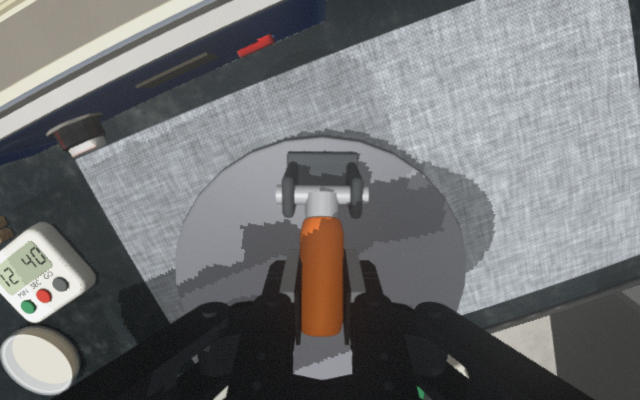

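```bash
python3 -m jog '[[[3.5,0,-4,0],[8.2,0,-8,0],[12,0,-10.3,0],[16.1,0,-12.3,0],[19.5,0,-13.4,0]]]'
python3 - <<'E'
from h import *
p,d=arm.get_image("scene");cv2.imwrite("pics/s4.png",cv2.resize(p[180:330,280:460],None,fx=4,fy=4))
p,d=arm.get_image("wrist");cv2.imwrite("pics/w4.png",p)
s=arm.read_state();print(s["position"],s["contact_force"],s["wrist_torque"])
E
```

```text
clock: 5.35
position: [497.6, 145.4, 261.7]
ee_rot: [0.996, 0.09, -0.017, 0.005]
contact_force: [-21.8, 5.2, -3.8]
gripper_width: 16.3
[497.8422427  145.41397079 261.97576856] [-18.32551627   5.08112477  -5.36718791] [ 1.23715868  5.68178738 -0.33578447]
```

View pics/w4.png

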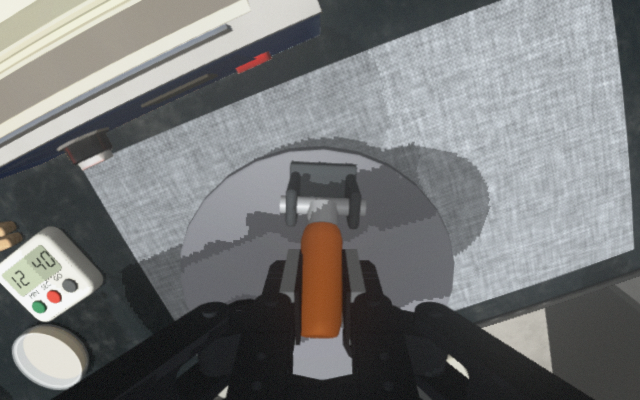

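View pics/s4.png

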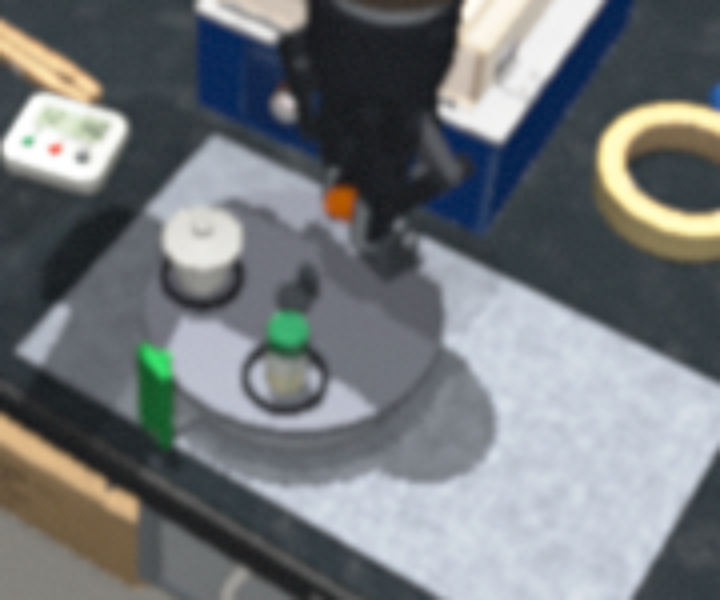

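The handle isn't pivoting freely in the grip: the moment has reached about 5.7 N m and the tool is tilting. I'll let go, since the hinge holds where it's left, and push the handle up to its stop with the closed fingers from the hub side.

```bash
python3 -m jog '[[[0,0,0,0],[0,0,0,0],[0,0,0,0],[0,0,0,0],[0,0,0,0]]]' 50
python3 - <<'E'
from h import *
c=arm.camera_params("wrist");p,d=arm.get_image("wrist");cv2.imwrite("pics/w5.png",p)
for u,v in [(322,230),(322,240),(322,250),(322,270),(322,290),(322,310),(322,330)]:
    o,r=ray(c,u,v);print((u,v),np.round(o+r*d[v,u]/(c["R"]@r)[2],1))
p,d=arm.get_image("scene");cv2.imwrite("pics/s5.png",cv2.resize(p[180:330,280:460],None,fx=4,fy=4))
s=arm.read_state();print(s["position"],s["contact_force"],s["ee_rot"])
E
```

```text
clock: 6.08
position: [498.1, 145.4, 262.3]
ee_rot: [0.996, 0.09, -0.017, 0.005]
contact_force: [0.3, -0.4, 0.1]
gripper_width: 50.0
(322, 230) [511.9 147.2  94.4]
(322, 240) [508.9 146.7  97.5]
(322, 250) [506.3 146.3 101.3]
(322, 270) [500.4 145.2 106.7]
(322, 290) [494.5 144.1 111.4]
(322, 310) [489.6 143.3 117.3]
(322, 330) [483.4 142.2 121. ]
[497.96201859 145.4121662  262.09907337] [0.24107504 1.39365392 0.08734466] [ 0.99575237  0.09036461 -0.01681324  0.005364  ]
```

View pics/w5.png

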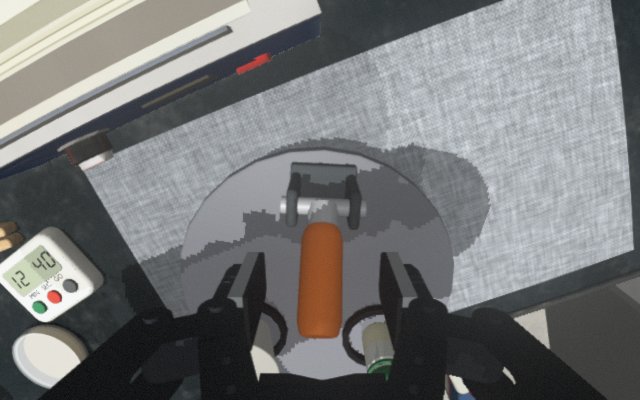

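View pics/s5.png

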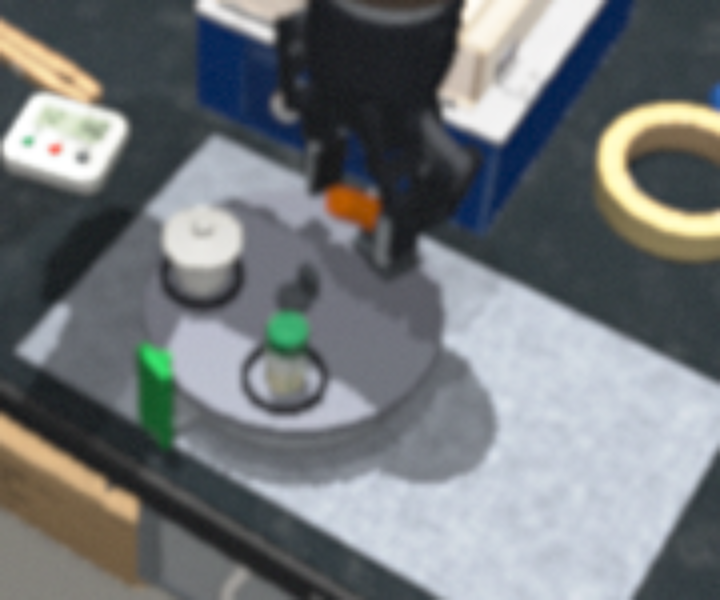

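```bash
cat >> h.py <<'E'
from scipy.spatial.transform import Rotation as Ro
def tool():
    s=arm.read_state();R=Ro.from_quat(s["ee_rot"]).as_matrix();return s,R
def rel(X,off=155):
    "tool-frame shift so that point off mm ahead of TCP reaches world X"
    s,R=tool();return R.T@(np.array(X,float)-(s["position"]+R[:,2]*off))
E
python3 - <<'E'
from h import *
s,R=tool();print(R.round(3),"tip",s["position"]+R[:,2]*173)
a=np.radians(10.7);u=np.array([np.cos(a),np.sin(a)]);H=np.array([453,139])
for r,z in [(46,102),(-4,102),(42,102)]: print(r,rel([*(H+r*u),z],173).round(1))
E
```

```text
[[ 0.983  0.18  -0.033]
 [ 0.18  -0.984 -0.014]
 [-0.034  0.008 -0.999]] tip [492.33705787 143.03841947  89.20683773]
46 [  6.1  -3.3 -13. ]
-4 [-43.8  -3.  -11.3]
42 [  2.1  -3.3 -12.9]
```

```bash
python3 -m jog '[[[0,0,-7,0],[-2,0,-14,0],[-15,0,-14,0],[-32,0,-13,0],[-46,0,-12,0]]]'
python3 -m jog '[[[0,0,0,0],[0,0,0,0],[0,0,0,0],[0,0,0,0],[0,0,0,0]]]' 0
python3 - <<'E'
from h import *
p,d=arm.get_image("wrist");cv2.imwrite("pics/w6.png",p)
p,d=arm.get_image("scene");cv2.imwrite("pics/s6.png",cv2.resize(p[180:330,280:460],None,fx=4,fy=4))
s,R=tool();print(s["position"],s["contact_force"],s["gripper_width"],"tip",s["position"]+R[:,2]*173)
E
```

```text
clock: 6.8
position: [451.7, 136.8, 275.6]
ee_rot: [0.996, 0.09, -0.017, 0.005]
contact_force: [-0.4, -0.2, -1.0]
gripper_width: 50.1
clock: 7.42
position: [451.9, 136.8, 275.5]
ee_rot: [0.996, 0.09, -0.017, 0.005]
contact_force: [-0.0, 0.3, 0.2]
gripper_width: -0.0
[451.83649004 136.85071033 275.55689668] [ 0.96243171 -0.86478429  0.18011382] -0.15261687465691262 tip [446.09346838 134.4382301  102.6690786 ]
```

View pics/w6.png

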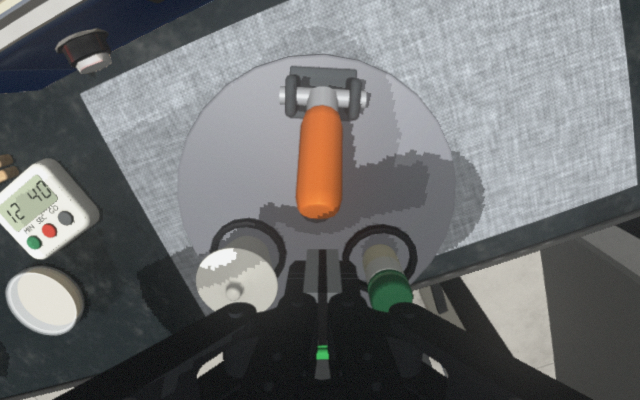

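View pics/s6.png

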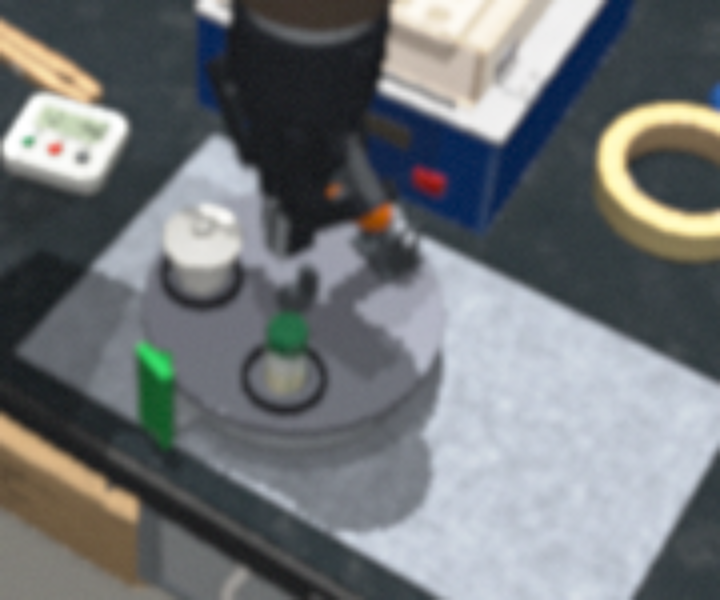

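```bash
python3 -m jog '[[[8,0,0,0],[18,0,-0.5,0],[28,0,-1,0],[36,0,-1.2,0],[43,0,-1.5,0]]]'
python3 - <<'E'
from h import *
p,d=arm.get_image("wrist");cv2.imwrite("pics/w7.png",p)
s,R=tool();print(s["position"],s["contact_force"],s["gripper_width"],"tip",s["position"]+R[:,2]*173)
E
```

```text
clock: 8.15
position: [494.4, 144.4, 275.5]
ee_rot: [0.996, 0.09, -0.018, 0.006]
contact_force: [-2.6, -0.9, 2.1]
gripper_width: 0.3
[495.4102934  144.81466898 275.59256455] [-0.47455595  0.19734929  1.95338001] -0.45836160784656926 tip [489.73352513 142.36919712 102.70302187]
```

View pics/w7.png

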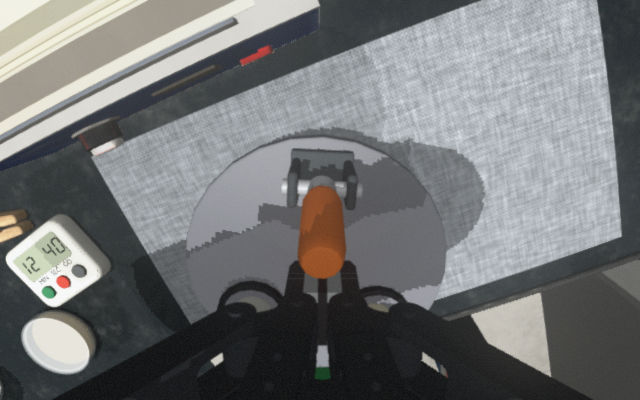

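The handle is well up, with its end at (322,265) and the push force small. I'm pushing on to the stop.

```bash
python3 -m jog '[[[2.5,0,0,0],[5,0,0,0],[7,0,0,0],[9,0,0,0],[11,0,0,0]]]'
python3 - <<'E'
from h import *
p,d=arm.get_image("wrist");cv2.imwrite("pics/w8.png",p)
s,R=tool();print(s["position"],s["contact_force"],s["gripper_width"],"tip",s["position"]+R[:,2]*173)
E
```

```text
clock: 8.82
position: [504.5, 145.9, 275.1]
ee_rot: [0.996, 0.09, -0.021, 0.007]
contact_force: [-11.8, -1.7, 11.5]
gripper_width: -0.2
[504.47340653 145.89813712 275.11011438] [-8.35896653 -1.52698159  9.50504988] -0.15972387850406553 tip [497.53816782 142.84945834 102.27606674]
```

View pics/w8.png

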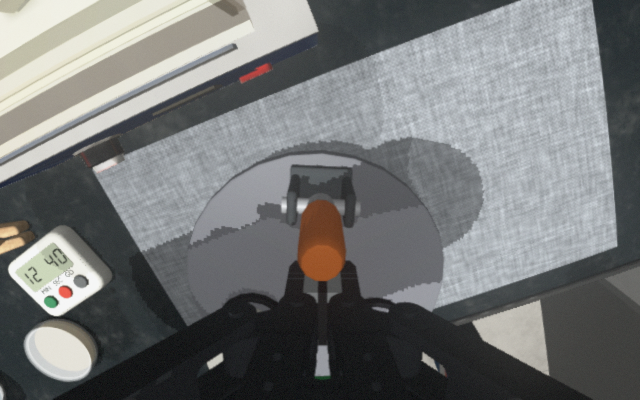

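```bash
python3 -m jog '[[[-6,0,0,0],[-14,0,0,0],[-20,0,-10,0],[-20,0,-32,0],[-20,0,-55,0]]]' 0
python3 - <<'E'
from h import *
c=arm.camera_params("wrist");p,d=arm.get_image("wrist");cv2.imwrite("pics/w9.png",p)
b,l=blobs(p,(5,150,60),(18,255,255),100);print(b)
for dv in (-25,-15,-5,0,5,10,15,20,25):
    u,v=b[0][0];v=int(v+dv);u=int(u)
    o,r=ray(c,u,v);print((u,v),np.round(o+r*d[v,u]/(c["R"]@r)[2],1))
p,d=arm.get_image("scene");cv2.imwrite("pics/s9.png",cv2.resize(p[180:330,280:460],None,fx=4,fy=4))
s,R=tool();print(s["clock"],s["position"],s["contact_force"],"tip",s["position"]+R[:,2]*173,s["ee_rot"])
E
```

```text
clock: 9.5
position: [487.0, 143.4, 332.2]
ee_rot: [0.996, 0.09, -0.02, 0.007]
contact_force: [-1.1, 0.8, -0.7]
gripper_width: 0.3
[(array([321.4, 167.3]), [306, 148, 33, 37, 915])]
(321, 142) [524.8 149.2 107.2]
(321, 152) [524.2 149.3 129.3]
(321, 162) [520.2 148.6 132.8]
(321, 167) [517.9 148.2 133.4]
(321, 172) [515.5 147.7 133.5]
(321, 177) [513.  147.3 133.3]
(321, 182) [510.9 146.9 134.4]
(321, 187) [480.5 140.7  47.5]
(321, 192) [477.2 140.1  49.1]
9.6 [487.79017272 143.83110951 334.213234  ] [0.90674709 0.2095215  0.12266106] tip [482.04308629 141.37722478 161.32613371] [ 0.99574017  0.09041687 -0.01718618  0.00556192]
```

View pics/w9.png

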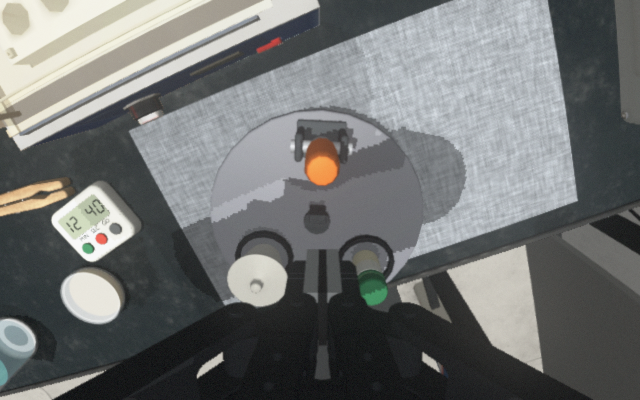

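View pics/s9.png

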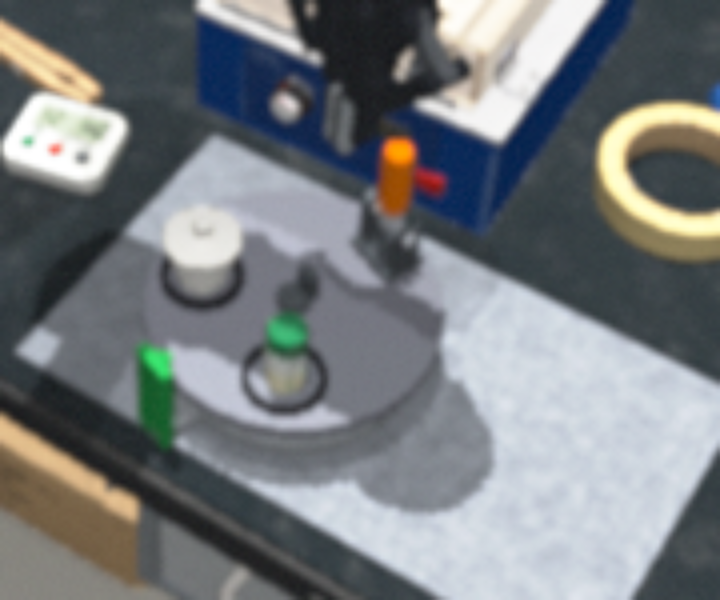

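The handle stands upright: its top is at (516,148,133) and it is vertical in the scene view. The carousel has turned only about 2°. Next I'll grip it from above.

```bash
python3 - <<'E'
from h import *
print(rel([515.5,148,150]).round(1),rel([515.5,148,112]).round(1))
E
```

```text
[34.5 -0.6 28.1] [35.8 -0.9 66.1]
```

```bash
python3 -m jog '[[[0,0,-6,0],[6,0,-8,0],[16,-0.5,-8,0],[27,-0.5,-4,0],[34,-0.5,0,0]]]' 60
python3 - <<'E'
from h import *
p,d=arm.get_image("wrist");cv2.imwrite("pics/w10.png",p)
s=arm.read_state();print(s["position"],s["gripper_width"],rel([515.5,148,112]).round(1))
E
```

```text
clock: 10.22
position: [522.0, 150.6, 332.0]
ee_rot: [0.996, 0.09, -0.018, 0.006]
contact_force: [-0.3, -0.9, 0.3]
gripper_width: 59.9
[522.31686713 150.66822746 331.35992088] 59.93869429180415 [ 0.9 -0.5 64.5]
```

View pics/w10.png

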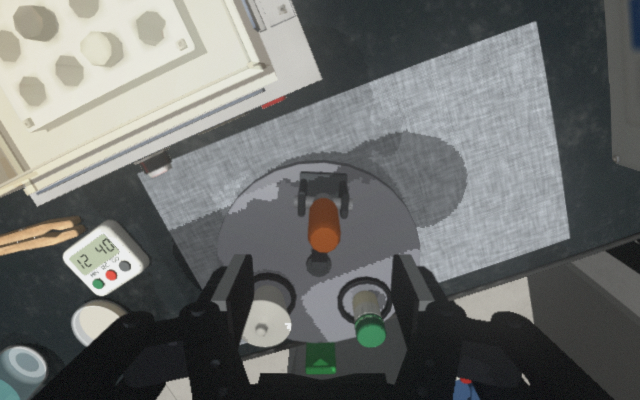

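The handle's end is at (323,237), centred between the pads. I'm descending and closing.

```bash
python3 -m jog '[[[0,-0.5,14,0],[0,-0.5,32,0],[0,-0.5,48,0],[0,-0.5,59,0],[0,-0.5,64,0]]]'
python3 -m jog '[[[0,0,0,0],[0,0,0,0],[0,0,0,0],[0,0,0,0],[0,0,0,0]]]' 10
python3 - <<'E'
from h import *
p,d=arm.get_image("wrist");cv2.imwrite("pics/w11.png",p)
s,R=tool();g=s["position"]+R[:,2]*155;print(s["contact_force"],s["gripper_width"],s["joints"],"grasp",g)
H=np.array([453.5,138.3]);e=g[:2]-H;r=np.hypot(*e);a0=np.arctan2(e[1],e[0]);print(r,np.degrees(a0))
for t in range(5,60,5):
    X=np.array([*(H+r*np.array([np.cos(a0+np.radians(t)),np.sin(a0+np.radians(t))])),g[2]]);print(t,rel(X).round(1))
E
```

```text
clock: 10.9
position: [519.7, 150.1, 266.4]
ee_rot: [0.996, 0.09, -0.019, 0.006]
contact_force: [1.0, -1.4, 0.6]
gripper_width: 60.3
clock: 11.52
position: [519.9, 150.1, 267.1]
ee_rot: [0.996, 0.09, -0.018, 0.006]
contact_force: [-0.8, -0.2, 4.8]
gripper_width: 16.5
[-0.75011967 -1.03123063  5.34395134] 16.4145229900124 [ 0.57937118  0.39358339 -0.36480706 -0.00814297 -0.85039752  1.17779179] grasp [514.44757006 147.67259153 112.17555464]
61.66402328491359 8.742527673975298
5 [-0.1 -5.4 -0. ]
10 [ -0.6 -10.7  -0.1]
15 [ -1.7 -16.   -0.1]
20 [ -3.1 -21.2  -0.1]
25 [ -5.  -26.2  -0.1]
30 [ -7.4 -31.1  -0. ]
35 [-10.1 -35.7   0.1]
40 [-13.3 -40.    0.1]
45 [-16.8 -44.1   0.2]
50 [-20.7 -47.8   0.3]
55 [-24.8 -51.2   0.5]
```

View pics/w11.png

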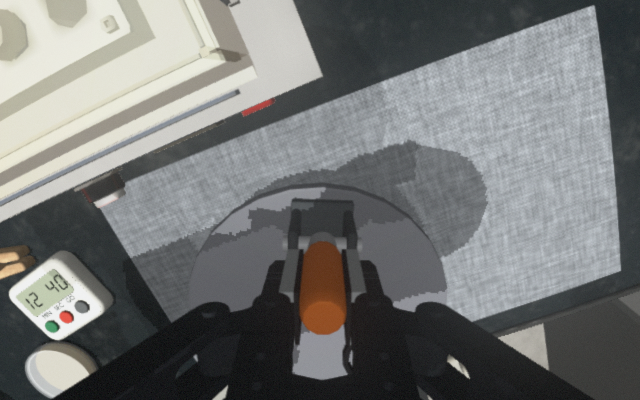

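The grip is good, at 16.4 mm with low force. I'm turning anticlockwise along the arc, about 25° first.

```bash
python3 -m jog '[[[-0.1,-4,0,0],[-0.6,-9,0,0],[-1.7,-15,0,0],[-3.1,-21,0,0],[-5,-26.2,0,0]]]'
python3 - <<'E'
from h import *
p,d=arm.get_image("top");cv2.imwrite("pics/t12.png",cv2.resize(p[140:240,310:430],None,fx=5,fy=5))
p,d=arm.get_image("scene");cv2.imwrite("pics/s12.png",cv2.resize(p[180:330,280:460],None,fx=4,fy=4))
s,R=tool();g=s["position"]+R[:,2]*155;print(s["contact_force"],s["wrist_torque"],s["gripper_width"],"grasp",g)
H=np.array([453.5,138.3]);e=g[:2]-H;r=np.hypot(*e);a0=np.arctan2(e[1],e[0]);print(r,np.degrees(a0))
for t in range(5,35,5):
    X=np.array([*(H+61.5*np.array([np.cos(a0+np.radians(t)),np.sin(a0+np.radians(t))])),112.2]);print(t,rel(X).round(1))
E
```

```text
clock: 12.2
position: [510.1, 175.5, 267.1]
ee_rot: [0.996, 0.09, -0.018, 0.006]
contact_force: [1.8, -3.3, 4.1]
gripper_width: 16.7
[-0.2430837   0.59840193  4.78457859] [ 0.40096478  0.34306402 -0.04356811] 16.77485380548466 grasp [504.44281222 173.52440903 112.19499348]
61.934877964415215 34.66192125523798
5 [-2.8 -4.6  0.1]
10 [-5.6 -9.2  0.1]
15 [ -8.8 -13.5   0.2]
20 [-12.4 -17.5   0.3]
25 [-16.3 -21.2   0.4]
30 [-20.5 -24.5   0.6]
```

View pics/s12.png

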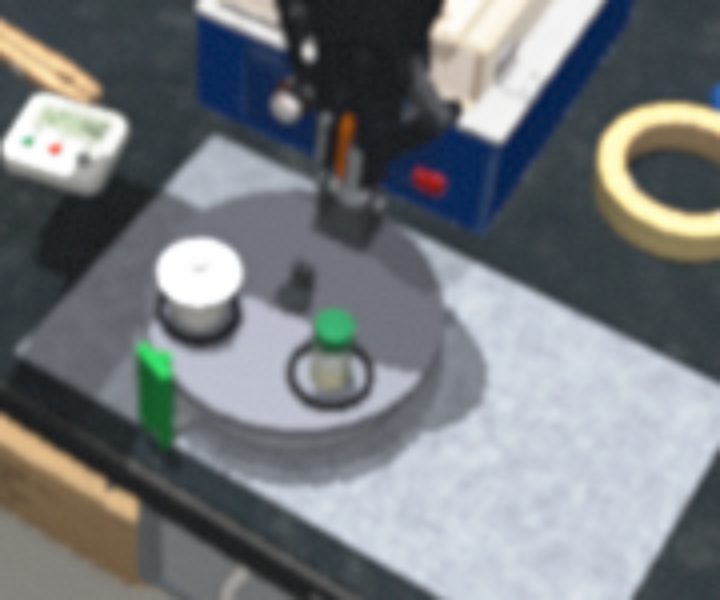

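View pics/t12.png

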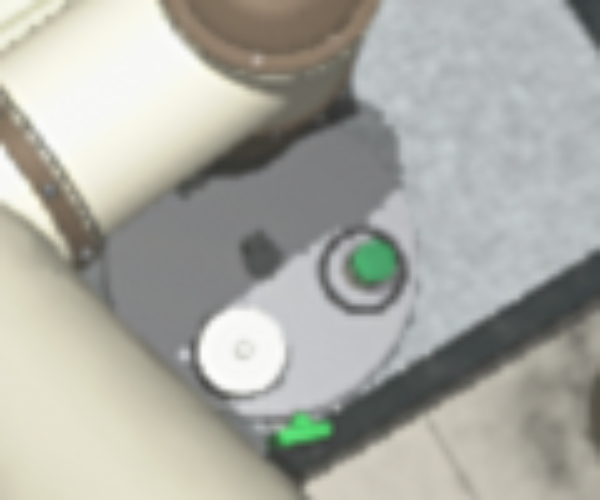

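The turn is going well: both samples are upright and forces are low. About 26° remain.

```bash
python3 -m jog '[[[-2.2,-3.8,0,0],[-5.6,-9.2,0,0],[-8.8,-13.5,0.2,0],[-12.4,-17.5,0.3,0],[-17,-21.8,0.4,0]]]'
python3 -m jog '[[[0,0,0,0],[0,0,0,0],[0,0,0,0],[0,0,0,0],[0,0,0,0]]]'
python3 - <<'E'
from h import *
ct=arm.camera_params("top")
p,d=arm.get_image("top");cv2.imwrite("pics/t13.png",cv2.resize(p[140:240,310:430],None,fx=5,fy=5))
for nm,lo,hi in [("green",(45,120,50),(85,255,255)),("white",(0,0,200),(180,45,255))]:
    for q in blobs(p,lo,hi,20)[0]:
        if 330<q[0][0]<400 and 160<q[0][1]<235: print(nm,q,onz(ct,*q[0],92).round(1),onz(ct,*q[0],66).round(1))
p,d=arm.get_image("scene");cv2.imwrite("pics/s13.png",cv2.resize(p[180:330,280:460],None,fx=4,fy=4))
s,R=tool();g=s["position"]+R[:,2]*155;print(s["clock"],s["contact_force"],s["gripper_width"],"grasp",g)
H=np.array([453.5,138.3]);e=g[:2]-H;print(np.hypot(*e),np.degrees(np.arctan2(e[1],e[0])))
E
```

```text
clock: 12.92
position: [489.1, 194.7, 267.1]
ee_rot: [0.996, 0.091, -0.018, 0.005]
contact_force: [3.7, 0.5, 0.5]
gripper_width: 16.5
clock: 13.55
position: [489.1, 194.7, 267.1]
ee_rot: [0.996, 0.091, -0.018, 0.005]
contact_force: [-0.8, 2.7, 1.5]
gripper_width: 16.6
green (array([383.6, 182.2]), [380, 179, 8, 7, 42]) [472.3  89.6  92. ] [475.8  85.5  66. ]
green (array([370. , 225.9]), [365, 223, 11, 6, 41]) [363.4 125.4  92. ] [364.5 122.1  66. ]
white (array([371.2, 207.6]), [360, 194, 28, 26, 409]) [408.8 121.7  92. ] [410.9 118.3  66. ]
white (array([353.4, 214.9]), [345, 204, 21, 18, 139]) [390.8 166.2  92. ] [392.5 163.8  66. ]
13.65 [-0.35956702  2.0526367   1.99130879] 16.49365165023189 grasp [483.79924585 192.53530007 112.20767549]
62.1249714116181 60.80953104716227
```

View pics/s13.png

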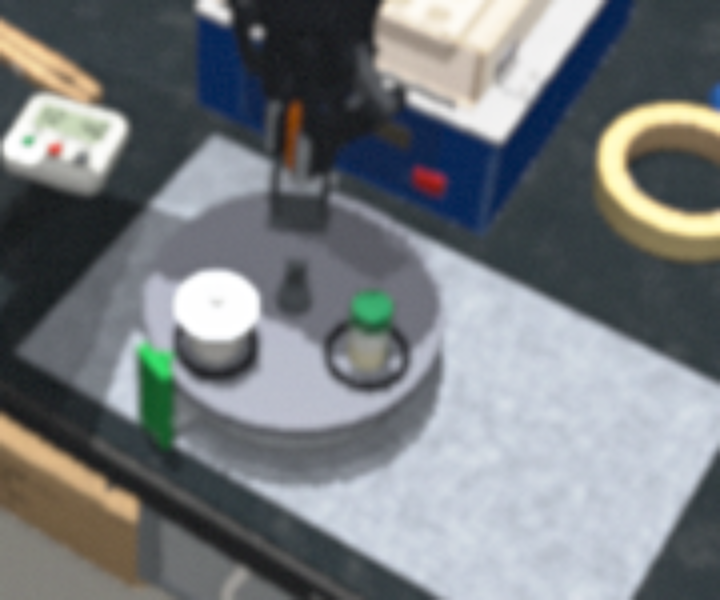

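View pics/t13.png

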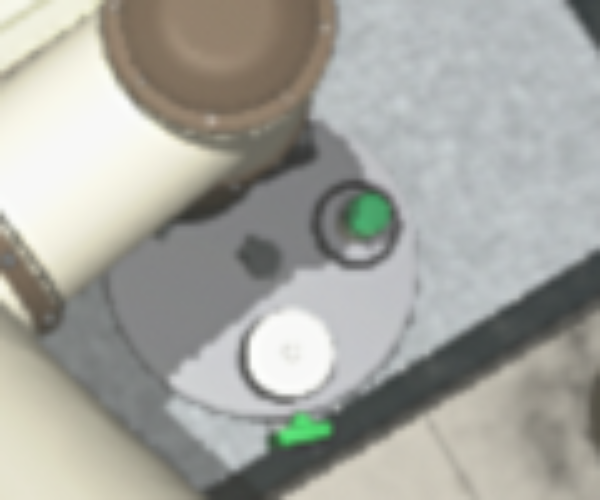

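The lid centre is at top-view pixel (368,210), which is about (402,131). The spot is at (401,129), so it is within about 3 mm. I'm releasing and moving straight up.

```bash
python3 -m jog '[[[0,0,0,0],[0,0,0,0],[0,0,0,0],[0,0,0,0],[0,0,0,0]]]' 55
python3 -m jog '[[[0,0,-10,0],[0,0,-30,0],[0,0,-60,0],[0,0,-95,0],[0,0,-130,0]]]'
python3 -m jog '[[[0,0,0,0],[0,0,0,0],[0,0,0,0],[0,0,0,0],[0,0,0,0]]]'
python3 - <<'E'
from h import *
c=arm.camera_params("wrist");p,d=arm.get_image("wrist");cv2.imwrite("pics/w14.png",p)
ct=arm.camera_params("top");p,d=arm.get_image("top");cv2.imwrite("pics/t14.png",cv2.resize(p[140:240,310:430],None,fx=5,fy=5))
p,d=arm.get_image("scene");cv2.imwrite("pics/s14.png",cv2.resize(p[180:330,280:460],None,fx=4,fy=4))
print("cr",onz(ct,368,210.4,92).round(1), "spot",np.round([452-52*np.cos(np.radians(10.7)),138.5-52*np.sin(np.radians(10.7))],1))
s,R=tool();print(s["clock"],s["position"],s["contact_force"],s["gripper_width"])
E
```

```text
clock: 14.28
position: [489.1, 194.6, 267.1]
ee_rot: [0.996, 0.091, -0.018, 0.005]
contact_force: [0.7, 0.2, -0.1]
gripper_width: 54.5
clock: 14.9
position: [493.4, 196.3, 398.9]
ee_rot: [0.996, 0.091, -0.017, 0.005]
contact_force: [0.6, -0.1, -0.8]
gripper_width: 55.1
clock: 15.52
position: [493.5, 196.3, 398.4]
ee_rot: [0.996, 0.091, -0.018, 0.006]
contact_force: [-0.1, -0.7, 0.3]
gripper_width: 55.1
cr [401.8 129.8  92. ] spot [400.9 128.8]
15.675 [493.47918104 196.33002888 398.74371188] [0.2074397  0.63626973 0.07624791] 55.10844096055416
```

View pics/w14.png

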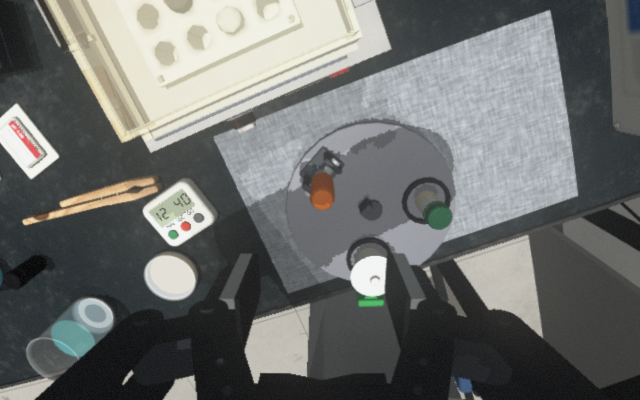

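View pics/s14.png

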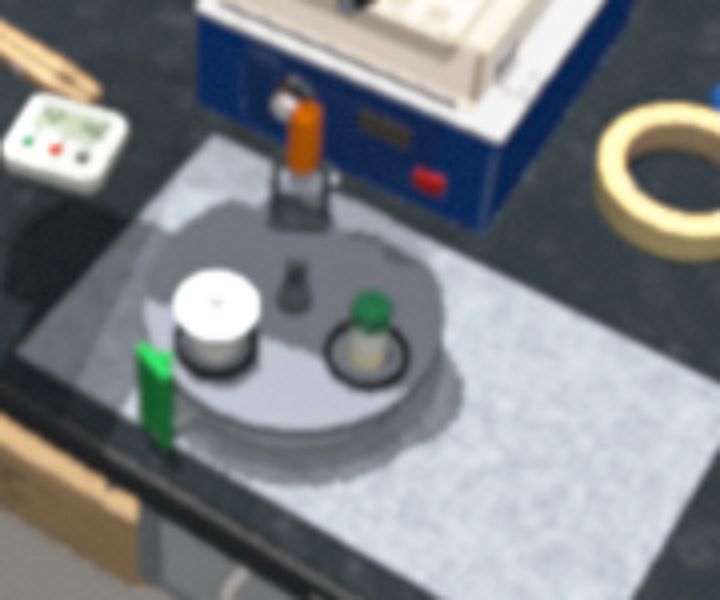

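The scene view shows the handle standing up at (305,135), both samples upright in their seats and the crucible in front of the green post. The wrist view agrees, with the lid at (370,276) directly before the pointer at (371,302). The gripper is clear, so I'm handing in.

```bash
python3 -c "
from bench import arm
print(arm.job_done())"
```

```text
the job is handed in; nothing more can be done
None
```

The crucible now stands in front of the green pointer, with the handle left upright. I handed the job in at about 15.7 s of the 38 s allowed; it reported no verdict.

- **Folding the handle:** I gripped it and raised it about 43°. The grip then resisted pivoting, with about 5.7 N m at the wrist, which tilted the tool about 2°. I let go and pushed the handle up to its stop with closed fingers, and the carousel turned only about 2° by my estimate.
- **Turning the carousel:** I gripped the upright handle and turned it anticlockwise by about 50°, then released it and moved up clear.
- **Last checks:**
  - The crucible's centre measured (402, 130) against the spot at (401, 129), about 1.5 mm off. I read its pixel by eye, because the arm spoiled the colour mask's reading (409, 122).
  - The pictures show the handle upright and both samples standing in their seats.
  - The arm is clear, with contact force near zero.
- **Disagreement:** The wrist and top cameras differed by 2–3 mm, well inside the 16 mm tolerance.

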